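# Scan the freezer box label

## Task

Lift the hand scanner off its charging pad, point it straight down at the middle of the label on the square freezer box and hold it still about six centimetres above the label for two seconds, with the long side of the scanner's head along the long side of the label. Do not scan the long box or push either box, and finish with the scanner standing on the middle of its charging pad again, let go.

Things in the scene. Friction and masses are not known exactly. Their poses are not given: they have to be found in the camera images.
- scanner_handle (a point): Grey hand scanner standing head down, 100 mm tall, about 180 g. Head: lowest 36 mm, 72 (x) by 46 mm (y), reading window in the middle of its flat underside, looking along -z. Above it a straight handle, 34 (x) by 30 mm (y), black sleeve. Point: on the axis in mid-handle, 72 mm above the underside, 28 below the top; grip here from above across y. z up, x along the head's long side; either way round is equal.
- square_box_label (a point): Middle of the paper barcode label (64 mm along its x by 30 mm along its y, black bars across) on top of the lid of the square freezer box. Loose plain grey cardboard box, about 350 g, 134 x 134 mm and 52 mm tall; the label is central on its flat top. x along the label's long side, z up.
- long_box_label (a point): Middle of the same kind of label on the other box, the long low one: 176 mm (x) by 86 mm (y), 36 mm tall, loose plain grey cardboard, about 350 g. Not to be scanned. The two boxes change places.
- pad_top (a point): Centre of the top face of the scanner's charging pad, a flat black plate without a rim, 120 mm (x) by 100 mm (y), 12 mm thick, fixed to the bench. z up. The scanner stands here, its underside on this face.
There are look-alikes about, which are no part of the job. What is meant by the part that bears scanner_handle is not green, and is the smaller of those in its own colour.

How it is judged (in metres and radians):
On the way:
1. scanner still for 1 s, square box label within 15 mm of its axis in x and y and 30 to 100 mm below its underside, tilt under 11 degrees, head and label long sides within 15 degrees (x of square_box_label in the frame of scanner_handle between -0.015 and 0.015 m and y of square_box_label in the frame of scanner_handle between -0.015 and 0.015 m and z of square_box_label in the frame of scanner_handle between -0.172 and -0.102 m and angle between scanner_handle's own z axis and vertical below 0.2 rad and angle between the x axis of scanner_handle and the x axis of square_box_label, either way round below 0.26 rad and linear speed of scanner below 0.03 m/s and angular speed of scanner below 0.2 rad/s), for 1 s.
At the end, for the whole second after the job is handed in: The scanner stands upright (within 6 degrees), at rest and released on its charging pad, its axis within 20 mm of the pad's centre; both boxes are within 15 mm of where they began (horizontal distance between scanner_handle and pad_top below 0.02 m and z of scanner_handle in the frame of pad_top between 0.065 and 0.078 m and angle between scanner_handle's own z axis and vertical below 0.1 rad and linear speed of scanner below 0.02 m/s and contact force between scanner and the fingers below 0.01 N and distance of each of square_box_label, long_box_label from where it was at the start of the episode below 0.015 m); the robot touches nothing.
It fails at once if a box is pushed more than 15 mm (distance of any of square_box_label, long_box_label from where it was at the start of the episode above 0.015 m).
It fails at once if the scanner is held still, aimed at the long box's label (same tolerances as the scan) (x of long_box_label in the frame of scanner_handle between -0.015 and 0.015 m and y of long_box_label in the frame of scanner_handle between -0.015 and 0.015 m and z of long_box_label in the frame of scanner_handle between -0.172 and -0.102 m and angle between scanner_handle's own z axis and vertical below 0.2 rad and angle between the x axis of scanner_handle and the x axis of long_box_label, either way round below 0.26 rad and linear speed of scanner below 0.03 m/s and angular speed of scanner below 0.2 rad/s).
It also fails if it takes over 51 s, if anything falls off the work surface, if the arm or the gripper's body presses on something with over 40 N, if the wrist force passes 120 N, or if a joint passes its speed limit or range.

## Robot

A 6-joint arm with a two-finger parallel gripper is mounted at the origin on the work surface. World frame = base frame: x ahead of the robot, y to its left, z up, the work surface at z = 0. Lengths are in m, angles in degrees, forces in N, time in s.
With the tool pointing down it reaches from about 0.375 to 0.9 m from the base axis. Payload 3.1 kg.
Tool frame: the origin (TCP) lies midway between the tips of the shut fingers; the grasp point (between the pads) lies 19 mm behind it (bot.hold_point_z is the y of the grasp point in the tool frame, in m); y points along the fingers, z is the direction in which the jaws open and shut, and the axes are right-handed (so a half turn about y gives the same grasp; the last joint's range is limited). The gripper opens to 87 mm and grips with 3 to 60 N. Pads are 19 mm wide; open, the fingers measure 117 mm over their backs; the gripper's body (75 mm by 190 mm) begins 51 mm behind the grasp point.
Start: joints at [-78.868, 30.224, 82.088, -0, 67.689, -10.227], TCP at [0.228, -0.582, 0.223] pointing down, gripper open.
Joint ranges: [-176.69, 176.69], [-43.24, 126.21], [12.49, 139.97], [-82, 262], [0, 151.66], [-163.58, 163.58]. Speed limits (degrees/s): [159.86, 159.86, 180, 180, 180, 180].

## Interface

Orientations are given as [roll, pitch, yaw] about the fixed x, y, z axes, in that order (R = Rz(yaw) Ry(pitch) Rx(roll)).
In Python, from bench import bot gives the robot as it stands.
- The arm moves only by the shell command python3 -m creep 'ROWS' [FORCE]. ROWS is JSON, a list of rows, each an object of numbers: "tx", "ty", "tz": the shift along the tool's x, y, z in m; "ax", "ay", "az": the turn, a rotation vector about the tool's x, y, z in degrees; "hand": the opening, from -1 (shut) to 1 (fully open). A call has 1 to 10 rows; each row is the pose to reach, as a shift and turn from the pose commanded when the call began, along the tool's axes at that moment; what a row does not reach only later rows make up. A row lasts 1/10 s, in which the tool goes at most 50 mm and 8.59 degrees, less where a joint would pass 70% of its speed; a pose out of reach is approached as far as the arm can. A call with a gripper value outside its range is refused whole. The fingers move at their own pace and stop on an object; FORCE is the grip in N (left out, the last holds). Time passes only in rows, so rows that repeat a pose let the fingers close. It gives the time, the measured TCP pose, the force and the opening at its end, in the units of the state.
- bot.observe(): the state, without advancing time (a new reading comes with each control period).
- bot.get_image(name): name is "scene" or "top"; returns the picture (480x640x3 uint8, red, green, blue); there is no depth.
- bot.camera_params(name): a dict with "K" (3x3 intrinsics, pixels), "k1" (the pictures are not rectified: a ray, as slopes to the right and down, at radius r is drawn at 1 + k1 r^2 times it, then the intrinsics apply), "xyz" and "rotation" of the camera in the world. Camera axes: x right, y up, looking along -z (the intrinsics and any distortion apply to the point x, -y, -z); pixel columns grow to the right and rows downward; lengths in m; the calibration is good to about 2 mm. A picture is of the moment at which its call begins. camera_params takes no time and is no camera call.
- bot.close_job(): hands the job in, once; it reports no verdict.
The state is a dict: "time_s": time; "q": joint angles; "dq": joint speeds; "joint_efforts": joint torques, N m; "eef_pos": TCP position; "tcp_rot": TCP orientation; "ft_force": force on the tool from outside, world axes, zero at the start; "torque": the same for the moment, N m; "width": finger opening in m.
Only numpy, scipy, OpenCV 4.12 (cv2) and the standard library are available. Lean on these libraries where they do the work, as an engineer would, in place of code of your own. Each camera call takes 0.05 s, during which the arm holds its last target.

## Working session

There is one attempt and no reset: what is moved stays moved. The work goes in short steps, Python scripts to look and compute and a shell command to move; the robot and the scene stay as the last step left them, time stands still between calls to the robot, and variables do not carry over. Pictures are saved under pics/ and viewed, and the job is handed in when it is done.

```bash
ls; mkdir -p pics; python3 - <<'E'
from bench import bot
import cv2
for n in ("scene","top"):
    im=bot.get_image(n); cv2.imwrite(f"pics/{n}0.png",im[:,:,::-1]); print(n,bot.camera_params(n))
print(bot.observe()); print(bot.hold_point_z)
E
```

```text
pics
scene {'K': array([[452.56834537,   0.        , 320.52800226],
       [  0.        , 452.56834537, 243.94086475],
       [  0.        ,   0.        ,   1.        ]]), 'k1': -0.03611316213930215, 'xyz': array([1.41970934, 0.26930981, 0.6456571 ]), 'rotation': array([ 5.79056352e+01, -4.53251509e-02,  1.11349420e+02])}
top {'K': array([[533.90165686,   0.        , 327.52185972],
       [  0.        , 533.90165686, 246.79044971],
       [  0.        ,   0.        ,   1.        ]]), 'k1': 0.016529384605575098, 'xyz': array([ 0.42997832, -0.07099686,  1.17852933]), 'rotation': array([  8.41028538,   0.16022058, -91.3959592 ])}
{'time_s': 0.1, 'q': array([-7.88684493e+01,  3.02737386e+01,  8.21494573e+01,  4.05273800e-04,
        6.76898074e+01, -1.02272789e+01]), 'dq': array([-0.02047817, -0.13829468, -0.22941318,  0.01226678, -0.00478987,
       -0.02103285]), 'joint_efforts': array([-3.89108382e-04, -4.40985954e+01, -1.77150768e+01,  6.33969787e-02,
        5.33359463e-02, -4.16065177e-05]), 'eef_pos': array([ 0.22752891, -0.58139935,  0.22166614]), 'tcp_rot': array([-9.01111413e+01,  2.04327849e-02, -1.58641344e+02]), 'ft_force': array([-0.178527  , -0.07348004,  0.24250366]), 'torque': array([ 0.00166619,  0.01405798, -0.08621856]), 'width': 0.08697173865415722}
-0.0187
```

View pics/scene0.png

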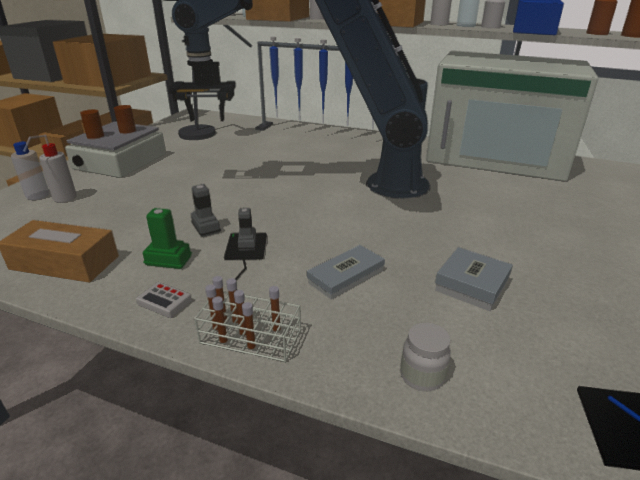

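View pics/top0.png

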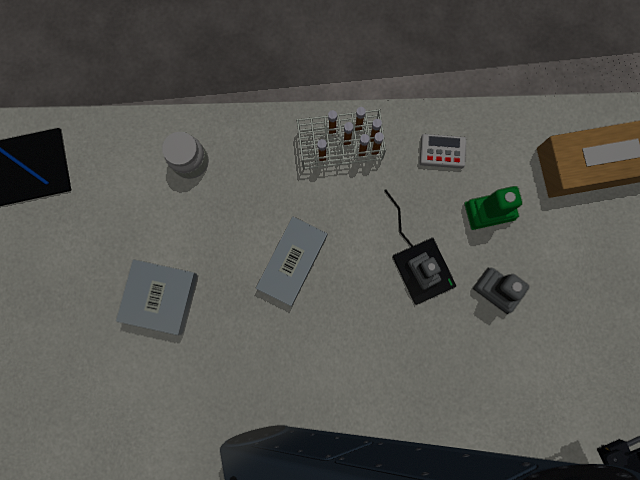

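Scanner candidates in the top view are green at (495,207), grey off the pad at (502,290), and grey on the black pad at (425,270). The one on the pad fits, since it isn't green and looks like the smaller of the two greys. I'll confirm that in enlarged crops. The square box label is at (155,297) and the long box label at (291,261).

```bash
cat > h.py <<'E'
import numpy as np,cv2
from scipy.spatial.transform import Rotation as R
from bench import bot
def cam(n):
    p=bot.camera_params(n); return p['K'],p['k1'],np.array(p['xyz']),R.from_euler('xyz',p['rotation'],degrees=True).as_matrix()
def D(k1): return np.array([k1,0,0,0,0.])
def ray(n,uv):
    K,k1,c,Rm=cam(n)
    s=cv2.undistortPoints(np.array(uv,float).reshape(-1,1,2),K,D(k1)).reshape(-1,2)
    d=np.c_[s[:,0],-s[:,1],-np.ones(len(s))]@Rm.T
    return c,d/np.linalg.norm(d,axis=1)[:,None]
def atz(n,uv,z):
    c,d=ray(n,uv); return c+d*((z-c[2])/d[:,2])[:,None]
def proj(n,P):
    K,k1,c,Rm=cam(n); q=(np.atleast_2d(P)-c)@Rm*[1,-1,-1]
    return cv2.projectPoints(q,np.zeros(3),np.zeros(3),K,D(k1))[0].reshape(-1,2)
def tri(a,b):
    c1,d1=ray('scene',a);c2,d2=ray('top',b);d1=d1[0];d2=d2[0]
    t=np.linalg.lstsq(np.c_[d1,-d2],c2-c1,rcond=None)[0]
    p,q=c1+t[0]*d1,c2+t[1]*d2; return (p+q)/2,np.linalg.norm(p-q)
def crop(src,x,y,w,h,s,out):
    im=cv2.imread(src)[y:y+h,x:x+w]; cv2.imwrite(out,cv2.resize(im,None,fx=s,fy=s,interpolation=cv2.INTER_CUBIC))
E
python3 - <<'E'
from h import *
crop('pics/top0.png',380,170,160,140,5,'pics/c1.png')
crop('pics/scene0.png',140,170,140,110,5,'pics/c2.png')
crop('pics/top0.png',110,205,230,145,3.4,'pics/c3.png')
crop('pics/scene0.png',300,235,220,80,3.6,'pics/c4.png')
E
```

```text
(no output)
```

View pics/c1.png

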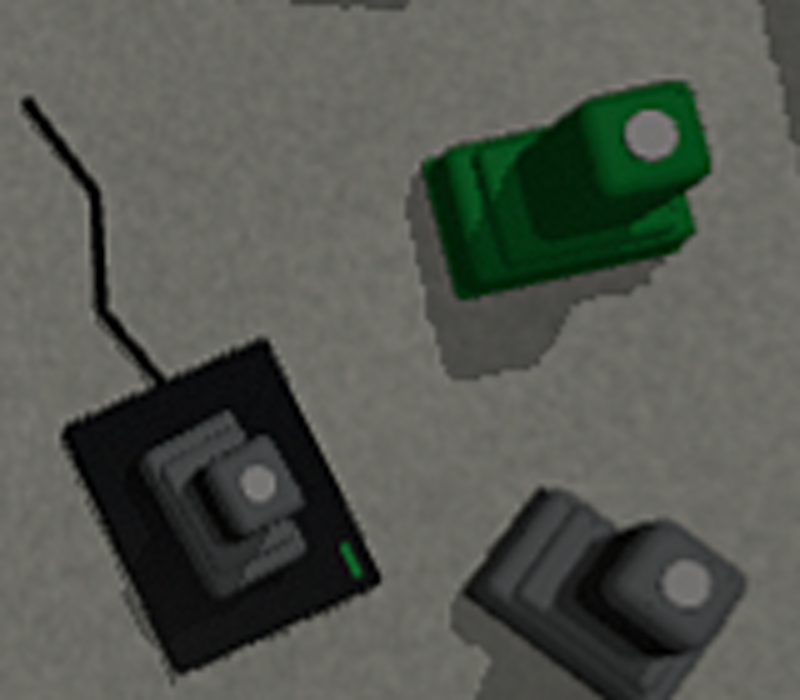

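View pics/c2.png

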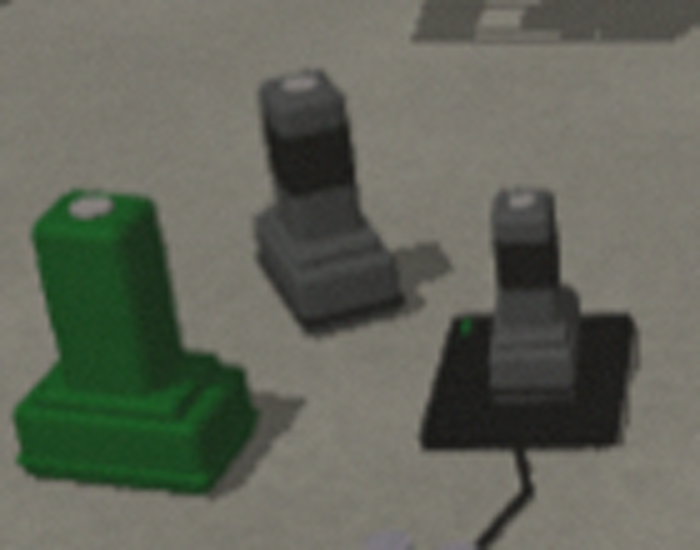

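View pics/c3.png

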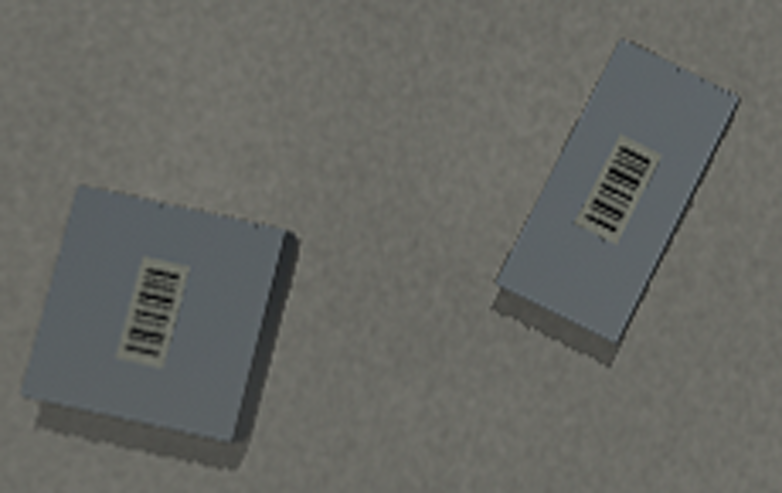

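View pics/c4.png

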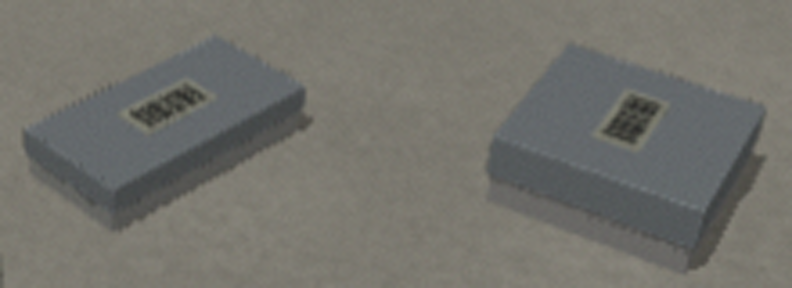

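The crops confirm it. The grey scanner on the pad, with its top dot at crop c1 (259,483), is clearly smaller than the grey one off the pad. The label's long side is also clear, at c3 (153,312). Next I'll triangulate.

```bash
python3 - <<'E'
from h import *
np.set_printoptions(precision=4,suppress=True)
def f(x0,y0,s): return lambda *P:[[x0+(a+.5)/s-.5,y0+(b+.5)/s-.5] for a,b in P]
c1=f(380,170,5);c2=f(140,170,5);c3=f(110,205,3.4);c4=f(300,235,3.6)
print('top dot',*tri(c2((520,200)),c1((259,483))))
def quad(name,S,T,z):
    P=[]
    for s,t in zip(S,T):
        p,e=tri([s],[t]);P.append(p);print(name,p,round(e,4))
    P=np.array(P);print(' centre',P.mean(0))
    Q=atz('top',T,z);Q2=atz('scene',S,z)
    for n,q in(('top',Q),('scene',Q2)):
        d1,d2=q[1]-q[0]+q[2]-q[3],q[3]-q[0]+q[2]-q[1]
        print(' ',n,q.mean(0),[ (round(np.linalg.norm(d)/2,4),round(np.degrees(np.arctan2(d[1],d[0])),1)) for d in(d1,d2)])
quad('pad',c2((452,318),(422,445),(620,447),(635,316))[:],c1((382,578),(266,340),(66,432),(180,672)),.012)
# label: top order A(147,258) B(190,264) C(162,367) D(116,360)
quad('sqlab',c4((595,138),(637,152),(668,101),(630,90)),c3((147,258),(116,360),(162,367),(190,264)),.052) if 0 else None
for z,n,T in((.052,'sqlab',c3((147,258),(190,264),(162,367),(116,360))),(.052,'sqbox',c3((80,186),(287,232),(233,441),(22,397))),(.036,'lglab',c3((620,135),(660,155),(616,243),(574,224)))):
    q=atz('top',T,z); print(n,q.mean(0)); 
    for d in(q[1]-q[0],q[3]-q[0]): print('  ',np.linalg.norm(d),np.degrees(np.arctan2(d[1],d[0])))
T=np.mean(c3((147,258),(190,264),(162,367),(116,360)),0);S=np.mean(c4((630,90),(668,101),(637,152),(595,138)),0)
print('sq tri',*tri([S],[T]), T,S)
# head upper-face ring corners in top crop, direction
q=atz('top',c1((145,462),(215,598)),.045);d=q[1]-q[0];print('head',q,np.linalg.norm(d),np.degrees(np.arctan2(d[1],d[0])))
q=atz('top',c1((275,438),(303,497),(235,540)),.112);d=q[1]-q[0];print('handle top',q,np.degrees(np.arctan2(d[1],d[0])))
E
```

```text
top dot [ 0.5438 -0.2805  0.1108] 0.002325027317189266
pad [ 0.5116 -0.3521  0.0079] 0.0022
pad [ 0.6189 -0.3073  0.0019] 0.0001
pad [ 0.5797 -0.2158 -0.0012] 0.002
pad [ 0.4723 -0.2607  0.0075] 0.0003
 centre [ 0.5456 -0.284   0.004 ]
  top [ 0.5447 -0.2826  0.012 ] [(np.float64(0.1154), np.float64(22.9)), (np.float64(0.098), np.float64(113.3))]
  scene [ 0.5561 -0.2773  0.012 ] [(np.float64(0.1267), np.float64(24.0)), (np.float64(0.1), np.float64(111.5))]
sqlab [0.5001 0.2934 0.052 ]
   0.027070873108441935 -99.36620595207172
   0.06486726772561086 164.35203725203988
sqbox [0.4995 0.2923 0.052 ]
   0.1332657920237129 -103.93219709400093
   0.1334459553765267 166.31535160747075
lglab [0.5715 0.0069 0.036 ]
   0.02861341639368394 -118.1295300349457
   0.06364809041277045 151.98004331383385
sq tri [0.5003 0.2934 0.0492] 0.00197246628470213 [154.8676 296.4853] [475.3333 268.0417]
head [[ 0.5605 -0.2442  0.045 ]
 [ 0.5018 -0.2711  0.045 ]] 0.06456344968432183 -155.3742395872269
handle top [[ 0.5612 -0.2866  0.112 ]
 [ 0.5371 -0.2965  0.112 ]
 [ 0.5205 -0.2684  0.112 ]] -157.62760949160054
```

```bash
cat > d.py <<'E'
import sys
from h import *
# target grasp-point xyz, yaw -> shift & turn in tool axes from current measured pose
x,y,z,yaw=map(float,sys.argv[1:5])
o=bot.observe();Rm=R.from_euler('xyz',o['tcp_rot'],degrees=True);T=R.from_euler('xyz',[-90,0,yaw],degrees=True)
tcp=np.array([x,y,z])+T.as_matrix()[:,1]*0.0187
print('t',np.round(Rm.inv().apply(tcp-o['eef_pos']),4),'a',np.round(np.degrees((Rm.inv()*T).as_rotvec()),2),'time',o['time_s'],'q',np.round(o['q'],1),'F',np.round(o['ft_force'],2),'w',round(o['width'],4))
E
python3 - <<'E'
from h import *
def f(x0,y0,s): return lambda *P:[[x0+(a+.5)/s-.5,y0+(b+.5)/s-.5] for a,b in P]
c1=f(380,170,5);c2=f(140,170,5)
print(tri(c2((298,83)),c1((688,583))),tri(c2((92,207)),c1((651,135))))
# check gripping axis: project grip model
print(proj('top',[[.5438,-.2805,.112]]),proj('scene',[[.5438,-.2805,.112]]))
E
python3 d.py 0.544 -0.281 0.200 -157; python3 d.py 0.544 -0.281 0.084 -157
```

```text
(array([ 0.49827192, -0.44219454,  0.12896539]), np.float64(0.0014225977612410427)) (array([ 0.67524357, -0.43633227,  0.14183153]), np.float64(0.0009515883408626667))
[[432.01690497 265.87666348]] [[244.03613091 209.24489006]]
t [-0.4041  0.0408 -0.1644] a [ 0.11 -1.64 -0.02] time 0.1 q [-78.9  30.3  82.1   0.   67.7 -10.2] F [-0.18 -0.07  0.24] w 0.087
t [-0.4041  0.1568 -0.1642] a [ 0.11 -1.64 -0.02] time 0.1 q [-78.9  30.3  82.1   0.   67.7 -10.2] F [-0.18 -0.07  0.24] w 0.087
```

```bash
python3 -m creep '[{"tx":-0.045,"tz":-0.018,"ay":-1.6,"hand":1},{"tx":-0.09,"tz":-0.037,"ay":-1.6,"hand":1},{"tx":-0.135,"tz":-0.055,"ay":-1.6,"hand":1},{"tx":-0.18,"tz":-0.073,"ay":-1.6,"hand":1},{"tx":-0.225,"tz":-0.091,"ay":-1.6,"hand":1},{"tx":-0.27,"tz":-0.11,"ay":-1.6,"hand":1},{"tx":-0.315,"tz":-0.128,"ay":-1.6,"hand":1},{"tx":-0.36,"ty":0.01,"tz":-0.146,"ay":-1.6,"hand":1},{"tx":-0.39,"ty":0.02,"tz":-0.159,"ay":-1.6,"hand":1},{"tx":-0.404,"ty":0.03,"tz":-0.164,"ay":-1.6,"hand":1}]'
python3 -m creep '[{"hand":1},{"hand":1}]'
python3 d.py 0.544 -0.281 0.084 -157
python3 - <<'E'
from h import *
for n in ("scene","top"): cv2.imwrite(f"pics/{n}1.png",bot.get_image(n)[:,:,::-1])
crop('pics/scene1.png',140,120,200,150,4,'pics/s1c.png');crop('pics/top1.png',340,180,200,150,4,'pics/t1c.png')
E
```

```text
t [-0.4041  0.1568 -0.1642] a [ 0.11 -1.64 -0.02] time 0.1 q [-78.9  30.3  82.1   0.   67.7 -10.2] F [-0.18 -0.07  0.24] w 0.087invalid input at $[0]: expected keys tx, ty, tz, ax, ay, az, hand
invalid input at $[0]: expected keys tx, ty, tz, ax, ay, az, hand
```

View pics/s1c.png

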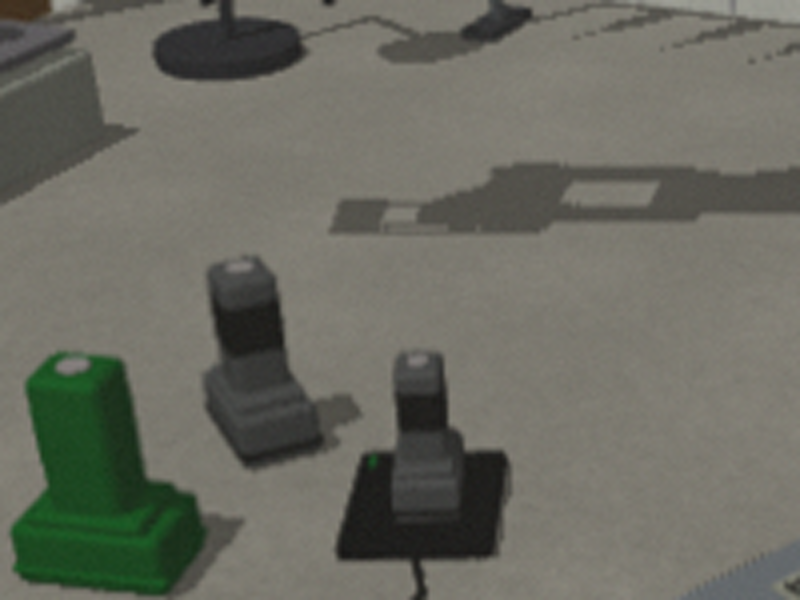

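View pics/t1c.png

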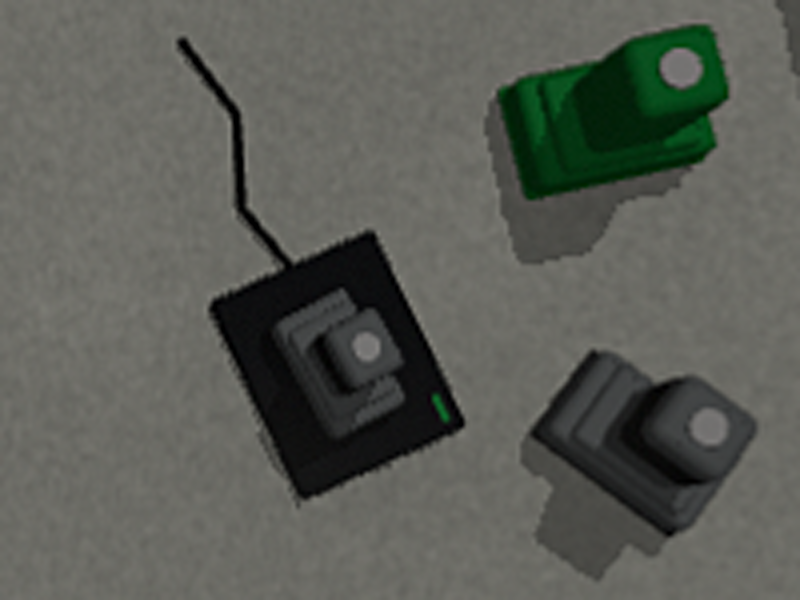

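The call was refused because every row needs all seven keys, so nothing moved and the pictures are unchanged. I'll resend it with complete rows.

```bash
python3 -m creep '[{"tx":-0.045,"ty":0,"tz":-0.018,"ax":0,"ay":-1.6,"az":0,"hand":1},{"tx":-0.09,"ty":0,"tz":-0.037,"ax":0,"ay":-1.6,"az":0,"hand":1},{"tx":-0.135,"ty":0,"tz":-0.055,"ax":0,"ay":-1.6,"az":0,"hand":1},{"tx":-0.18,"ty":0,"tz":-0.073,"ax":0,"ay":-1.6,"az":0,"hand":1},{"tx":-0.225,"ty":0,"tz":-0.091,"ax":0,"ay":-1.6,"az":0,"hand":1},{"tx":-0.27,"ty":0,"tz":-0.11,"ax":0,"ay":-1.6,"az":0,"hand":1},{"tx":-0.315,"ty":0,"tz":-0.128,"ax":0,"ay":-1.6,"az":0,"hand":1},{"tx":-0.36,"ty":0.01,"tz":-0.146,"ax":0,"ay":-1.6,"az":0,"hand":1},{"tx":-0.39,"ty":0.02,"tz":-0.159,"ax":0,"ay":-1.6,"az":0,"hand":1},{"tx":-0.404,"ty":0.03,"tz":-0.164,"ax":0,"ay":-1.6,"az":0,"hand":1}]'
python3 -m creep '[{"tx":0,"ty":0,"tz":0,"ax":0,"ay":0,"az":0,"hand":1},{"tx":0,"ty":0,"tz":0,"ax":0,"ay":0,"az":0,"hand":1},{"tx":0,"ty":0,"tz":0,"ax":0,"ay":0,"az":0,"hand":1}]'
python3 d.py 0.544 -0.281 0.084 -157
python3 - <<'E'
from h import *
for n in ("scene","top"): cv2.imwrite(f"pics/{n}2.png",bot.get_image(n)[:,:,::-1])
crop('pics/scene2.png',140,120,200,150,4,'pics/s2c.png')
E
```

```text
time_s: 1.2
eef_pos: [0.546, -0.2794, 0.192]
tcp_rot: [-90.0, 0.0, -156.8]
ft_force: [-0.8, -0.2, -1.5]
width: 0.0874
time_s: 1.5
eef_pos: [0.5433, -0.2838, 0.1929]
tcp_rot: [-90.0, -0.0, -157.2]
ft_force: [0.3, 0.2, 0.9]
width: 0.0871
t [-0.0018  0.1276 -0.0025] a [-0.04 -0.15  0.02] time 1.5 q [-38.   31.2  85.6  -0.   63.1  29.2] F [0.31 0.17 0.91] w 0.0871
```

View pics/s2c.png

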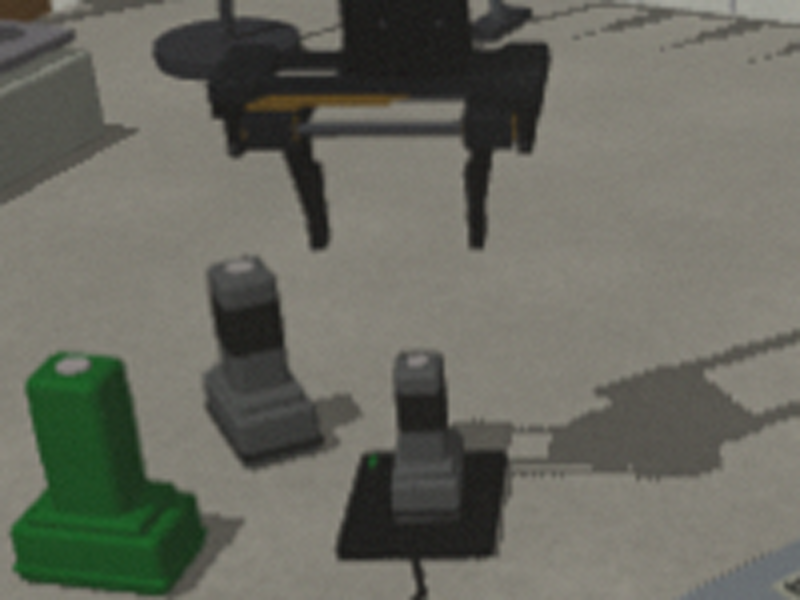

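The open gripper is above the small grey scanner, with fingertips at crop (318,245) and (478,245) either side of its axis at (418,360). Now I'll descend.

```bash
python3 -m creep '[{"tx":-0.002,"ty":0.02,"tz":-0.0025,"ax":0,"ay":0,"az":0,"hand":1},{"tx":-0.002,"ty":0.045,"tz":-0.0025,"ax":0,"ay":0,"az":0,"hand":1},{"tx":-0.002,"ty":0.07,"tz":-0.0025,"ax":0,"ay":0,"az":0,"hand":1},{"tx":-0.002,"ty":0.09,"tz":-0.0025,"ax":0,"ay":0,"az":0,"hand":1},{"tx":-0.002,"ty":0.11,"tz":-0.0025,"ax":0,"ay":0,"az":0,"hand":1},{"tx":-0.002,"ty":0.12,"tz":-0.0025,"ax":0,"ay":0,"az":0,"hand":1},{"tx":-0.002,"ty":0.127,"tz":-0.0025,"ax":0,"ay":0,"az":0,"hand":1},{"tx":-0.002,"ty":0.127,"tz":-0.0025,"ax":0,"ay":0,"az":0,"hand":1},{"tx":-0.002,"ty":0.127,"tz":-0.0025,"ax":0,"ay":0,"az":0,"hand":1}]'
python3 d.py 0.544 -0.281 0.084 -157
python3 - <<'E'
from h import *
for n in ("scene","top"): cv2.imwrite(f"pics/{n}3.png",bot.get_image(n)[:,:,::-1])
crop('pics/scene3.png',170,150,150,112,5,'pics/s3c.png')
E
```

```text
time_s: 2.5
eef_pos: [0.5455, -0.2797, 0.0663]
tcp_rot: [-89.9, 0.0, -157.1]
ft_force: [0.0, 1.1, -0.8]
width: 0.0871
t [0.0019 0.001  0.0006] a [-0.08 -0.06 -0.04] time 2.5 q [-37.6  41.   90.7   0.   48.2  29.5] F [ 0.02  1.06 -0.81] w 0.0871
```

View pics/s3c.png

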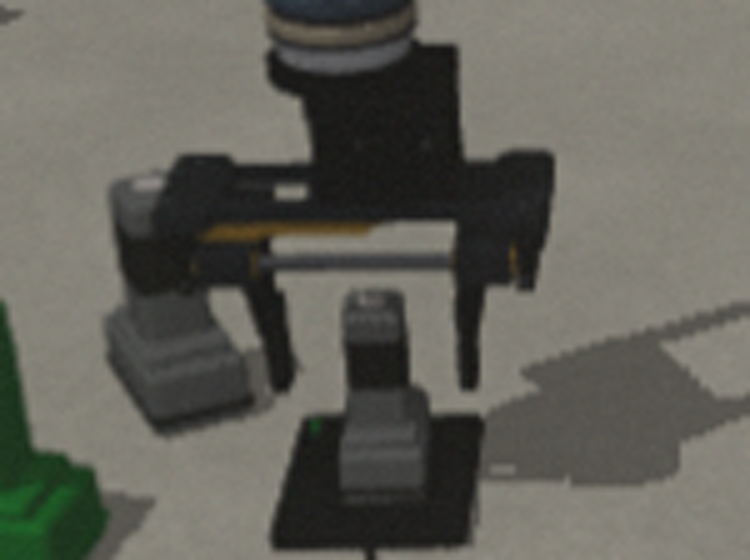

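The fingers straddle the handle, at (280,385) and (468,385), and clear the neighbouring scanner. Now I'll close.

```bash
python3 -m creep '[{"tx":0,"ty":0,"tz":0,"ax":0,"ay":0,"az":0,"hand":-1},{"tx":0,"ty":0,"tz":0,"ax":0,"ay":0,"az":0,"hand":-1},{"tx":0,"ty":0,"tz":0,"ax":0,"ay":0,"az":0,"hand":-1},{"tx":0,"ty":0,"tz":0,"ax":0,"ay":0,"az":0,"hand":-1},{"tx":0,"ty":0,"tz":0,"ax":0,"ay":0,"az":0,"hand":-1},{"tx":0,"ty":0,"tz":0,"ax":0,"ay":0,"az":0,"hand":-1},{"tx":0,"ty":0,"tz":0,"ax":0,"ay":0,"az":0,"hand":-1},{"tx":0,"ty":0,"tz":0,"ax":0,"ay":0,"az":0,"hand":-1}]' 30
python3 d.py 0.544 -0.281 0.084 -157
```

```text
time_s: 3.4
eef_pos: [0.545, -0.279, 0.0655]
tcp_rot: [-90.0, -0.0, -157.0]
ft_force: [-0.2, 0.6, 0.4]
width: 0.0311
t [0.0017 0.0002 0.0015] a [ 0.01 -0.04  0.  ] time 3.4 q [-37.6  41.1  90.8   0.   48.2  29.5] F [-0.15  0.55  0.43] w 0.0311
```

```bash
python3 -m creep '[{"tx":0,"ty":-0.01,"tz":0,"ax":0,"ay":0,"az":0,"hand":-1},{"tx":0,"ty":-0.03,"tz":0,"ax":0,"ay":0,"az":0,"hand":-1},{"tx":0,"ty":-0.055,"tz":0,"ax":0,"ay":0,"az":0,"hand":-1},{"tx":0,"ty":-0.08,"tz":0,"ax":0,"ay":0,"az":0,"hand":-1},{"tx":0,"ty":-0.105,"tz":0,"ax":0,"ay":0,"az":0,"hand":-1},{"tx":0,"ty":-0.125,"tz":0,"ax":0,"ay":0,"az":0,"hand":-1},{"tx":0,"ty":-0.14,"tz":0,"ax":0,"ay":0,"az":0,"hand":-1},{"tx":0,"ty":-0.14,"tz":0,"ax":0,"ay":0,"az":0,"hand":-1},{"tx":0,"ty":-0.14,"tz":0,"ax":0,"ay":0,"az":0,"hand":-1}]'
python3 - <<'E'
from h import *
for n in ("scene","top"): cv2.imwrite(f"pics/{n}4.png",bot.get_image(n)[:,:,::-1])
crop('pics/scene4.png',150,100,160,150,4,'pics/s4c.png')
E
python3 d.py 0.500 0.293 0.205 166
```

```text
time_s: 4.3
eef_pos: [0.5447, -0.2788, 0.2056]
tcp_rot: [-90.0, -0.0, -157.0]
ft_force: [-0.3, -0.1, -2.1]
width: 0.0305
t [-0.1822  0.0191 -0.5434] a [ 0.1  36.96  0.12] time 4.4 q [-37.6  30.4  85.1  -0.   64.7  29.5] F [-0.83  0.1  -1.41] w 0.0307
```

View pics/s4c.png

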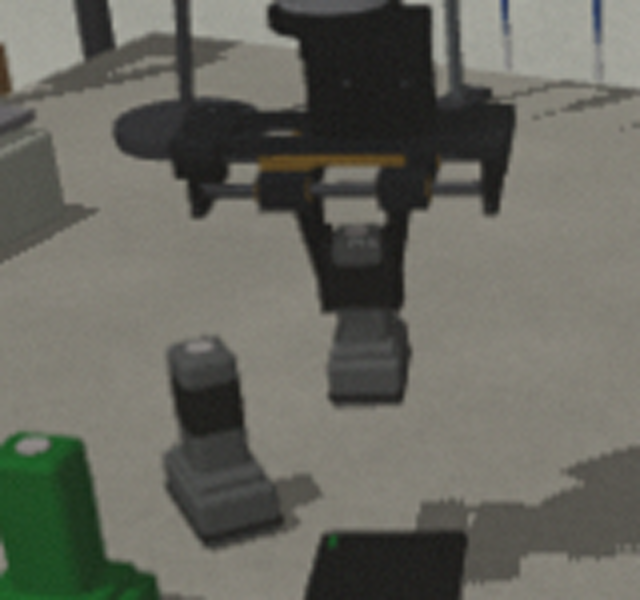

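View pics/top4.png

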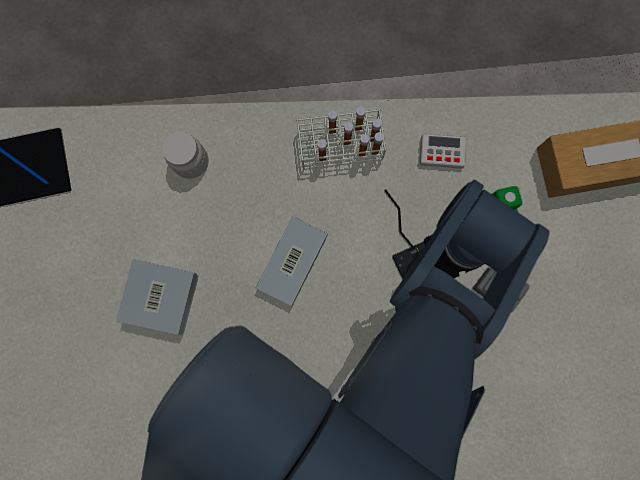

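The scanner is lifted and upright, with its head at crop (368,360), and the boxes haven't moved in the top view. Next I'll carry it over in two calls.

```bash
python3 -m creep '[{"tx":-0.005,"ty":-0.005,"tz":-0.015,"ax":0,"ay":0,"az":0,"hand":-1},{"tx":-0.015,"ty":-0.01,"tz":-0.045,"ax":0,"ay":0,"az":0,"hand":-1},{"tx":-0.027,"ty":-0.01,"tz":-0.08,"ax":0,"ay":0,"az":0,"hand":-1},{"tx":-0.039,"ty":-0.01,"tz":-0.115,"ax":0,"ay":0,"az":0,"hand":-1},{"tx":-0.051,"ty":-0.01,"tz":-0.15,"ax":0,"ay":2,"az":0,"hand":-1},{"tx":-0.062,"ty":-0.01,"tz":-0.185,"ax":0,"ay":5,"az":0,"hand":-1},{"tx":-0.074,"ty":-0.01,"tz":-0.22,"ax":0,"ay":9,"az":0,"hand":-1},{"tx":-0.086,"ty":-0.01,"tz":-0.255,"ax":0,"ay":13,"az":0,"hand":-1},{"tx":-0.098,"ty":-0.01,"tz":-0.29,"ax":0,"ay":17,"az":0,"hand":-1}]'
python3 d.py 0.500 0.293 0.205 166
```

```text
time_s: 5.3
eef_pos: [0.5207, 0.0287, 0.2152]
tcp_rot: [-90.1, -0.1, -174.2]
ft_force: [0.9, 0.9, -2.2]
width: 0.0304
t [-0.0061  0.0292 -0.265 ] a [ 0.04 19.81  0.1 ] time 5.3 q [-9.2 22.9 97.3  0.  60.  75. ] F [ 0.93  0.86 -2.24] w 0.0304
```

```bash
python3 -m creep '[{"tx":-0.001,"ty":0,"tz":-0.035,"ax":0,"ay":4,"az":0,"hand":-1},{"tx":-0.002,"ty":0,"tz":-0.07,"ax":0,"ay":8,"az":0,"hand":-1},{"tx":-0.003,"ty":0.005,"tz":-0.105,"ax":0,"ay":12,"az":0,"hand":-1},{"tx":-0.004,"ty":0.01,"tz":-0.14,"ax":0,"ay":15,"az":0,"hand":-1},{"tx":-0.005,"ty":0.01,"tz":-0.175,"ax":0,"ay":18,"az":0,"hand":-1},{"tx":-0.006,"ty":0.01,"tz":-0.21,"ax":0,"ay":20,"az":0,"hand":-1},{"tx":-0.006,"ty":0.01,"tz":-0.24,"ax":0,"ay":20,"az":0,"hand":-1},{"tx":-0.006,"ty":0.01,"tz":-0.258,"ax":0,"ay":20,"az":0,"hand":-1},{"tx":-0.006,"ty":0.01,"tz":-0.265,"ax":0,"ay":20,"az":0,"hand":-1},{"tx":-0.006,"ty":0.01,"tz":-0.265,"ax":0,"ay":20,"az":0,"hand":-1}]'
python3 d.py 0.500 0.293 0.184 166
```

```text
time_s: 6.3
eef_pos: [0.4994, 0.2912, 0.2051]
tcp_rot: [-90.0, -0.1, 166.1]
ft_force: [-0.2, -0.2, -2.3]
width: 0.0301
t [-0.0002  0.0398 -0.0019] a [-0.04  0.08  0.06] time 6.3 q [ 19.2  27.8  90.   -0.   62.3 123.1] F [-0.17 -0.16 -2.3 ] w 0.0301
```

Now I'll descend to the scan height and check there.

```bash
python3 -m creep '[{"tx":0,"ty":0.01,"tz":-0.001,"ax":0,"ay":0,"az":0,"hand":-1},{"tx":0,"ty":0.02,"tz":-0.002,"ax":0,"ay":0,"az":0,"hand":-1},{"tx":0,"ty":0.03,"tz":-0.002,"ax":0,"ay":0,"az":0,"hand":-1},{"tx":0,"ty":0.04,"tz":-0.002,"ax":0,"ay":0,"az":0,"hand":-1},{"tx":0,"ty":0.04,"tz":-0.002,"ax":0,"ay":0,"az":0,"hand":-1},{"tx":0,"ty":0.04,"tz":-0.002,"ax":0,"ay":0,"az":0,"hand":-1}]'
python3 d.py 0.500 0.293 0.184 166
python3 - <<'E'
from h import *
for n in ("scene","top"): cv2.imwrite(f"pics/{n}5.png",bot.get_image(n)[:,:,::-1])
crop('pics/scene5.png',400,150,160,150,4,'pics/s5c.png')
# expected pixels in crop: underside corners & handle top for ideal pose
a=np.radians(166);ux=np.array([np.cos(a),np.sin(a),0]);uy=np.array([-ux[1],ux[0],0])
o=np.array([.5,.293,0]);P=[o+ux*sx*.036+uy*sy*.023+[0,0,.112] for sx,sy in((1,1),(1,-1),(-1,-1),(-1,1))]+[o+[0,0,.212]]
print(((proj('scene',P)-[400,150])*4).round(0).tolist())
E
```

```text
time_s: 6.9
eef_pos: [0.501, 0.2919, 0.165]
tcp_rot: [-90.0, -0.1, 165.9]
ft_force: [0.4, 0.2, -1.8]
width: 0.0305
t [ 0.0013 -0.0003 -0.0008] a [-0.03 -0.07  0.05] time 6.9 q [ 19.2  30.9  91.9  -0.   57.2 123.3] F [ 0.42  0.19 -1.77] w 0.0305
[[305.0, 340.0], [384.0, 364.0], [343.0, 421.0], [260.0, 395.0], [359.0, 218.0]]
```

View pics/s5c.png

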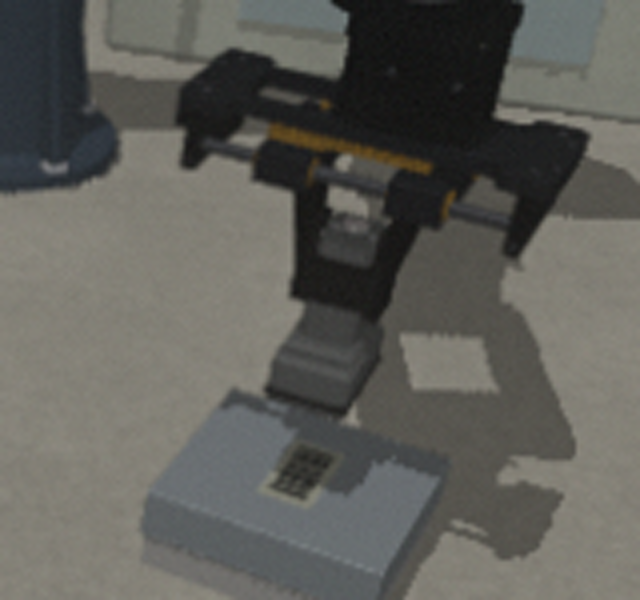

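View pics/top5.png

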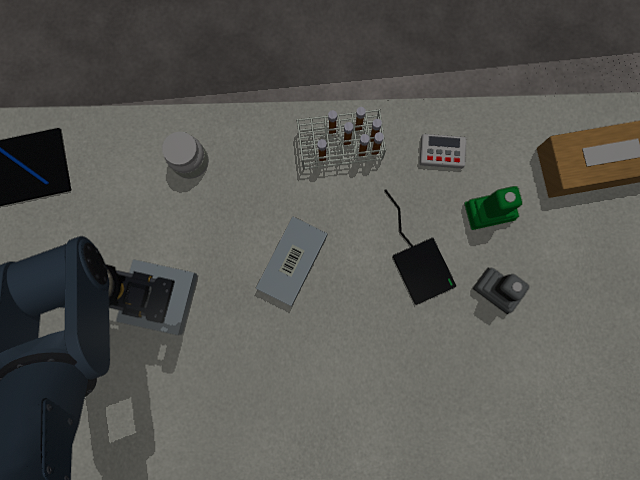

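The head's underside corners are at crop (266,392), (345,415) and (380,360). The ideal pose predicts (260,395), (343,421) and (384,364), so they agree within 2 px of the original image, roughly 3 mm. Its long side is parallel to the label at (300,473). I'll hold for over 2 s.

```bash
python3 -m creep '[{"tx":0,"ty":0,"tz":0,"ax":0,"ay":0,"az":0,"hand":-1},{"tx":0,"ty":0,"tz":0,"ax":0,"ay":0,"az":0,"hand":-1},{"tx":0,"ty":0,"tz":0,"ax":0,"ay":0,"az":0,"hand":-1},{"tx":0,"ty":0,"tz":0,"ax":0,"ay":0,"az":0,"hand":-1},{"tx":0,"ty":0,"tz":0,"ax":0,"ay":0,"az":0,"hand":-1},{"tx":0,"ty":0,"tz":0,"ax":0,"ay":0,"az":0,"hand":-1},{"tx":0,"ty":0,"tz":0,"ax":0,"ay":0,"az":0,"hand":-1},{"tx":0,"ty":0,"tz":0,"ax":0,"ay":0,"az":0,"hand":-1},{"tx":0,"ty":0,"tz":0,"ax":0,"ay":0,"az":0,"hand":-1},{"tx":0,"ty":0,"tz":0,"ax":0,"ay":0,"az":0,"hand":-1}]'
python3 -m creep '[{"tx":0,"ty":0,"tz":0,"ax":0,"ay":0,"az":0,"hand":-1},{"tx":0,"ty":0,"tz":0,"ax":0,"ay":0,"az":0,"hand":-1},{"tx":0,"ty":0,"tz":0,"ax":0,"ay":0,"az":0,"hand":-1},{"tx":0,"ty":0,"tz":0,"ax":0,"ay":0,"az":0,"hand":-1},{"tx":0,"ty":0,"tz":0,"ax":0,"ay":0,"az":0,"hand":-1},{"tx":0,"ty":0,"tz":0,"ax":0,"ay":0,"az":0,"hand":-1},{"tx":0,"ty":0,"tz":0,"ax":0,"ay":0,"az":0,"hand":-1},{"tx":0,"ty":0,"tz":0,"ax":0,"ay":0,"az":0,"hand":-1},{"tx":0,"ty":0,"tz":0,"ax":0,"ay":0,"az":0,"hand":-1},{"tx":0,"ty":0,"tz":0,"ax":0,"ay":0,"az":0,"hand":-1}]'
python3 -m creep '[{"tx":0,"ty":0,"tz":0,"ax":0,"ay":0,"az":0,"hand":-1},{"tx":0,"ty":0,"tz":0,"ax":0,"ay":0,"az":0,"hand":-1},{"tx":0,"ty":0,"tz":0,"ax":0,"ay":0,"az":0,"hand":-1},{"tx":0,"ty":0,"tz":0,"ax":0,"ay":0,"az":0,"hand":-1},{"tx":0,"ty":0,"tz":0,"ax":0,"ay":0,"az":0,"hand":-1},{"tx":0,"ty":0,"tz":0,"ax":0,"ay":0,"az":0,"hand":-1}]'
python3 - <<'E'
from h import *
np.set_printoptions(precision=4,suppress=True)
for n in ("scene","top"): cv2.imwrite(f"pics/{n}6.png",bot.get_image(n)[:,:,::-1])
o=bot.observe();print(o['dq'])
# pad centre with the pad empty, both views at z=.012 / triangulated
def c(n,x0,y0,x1,y1):
    g=cv2.imread(f'pics/{n}6.png').max(2)[y0:y1,x0:x1]; m=(g<48).astype(np.uint8)
    m=cv2.morphologyEx(m,cv2.MORPH_OPEN,np.ones((7,7)))
    k=max(cv2.findContours(m,cv2.RETR_EXTERNAL,cv2.CHAIN_APPROX_NONE)[0],key=cv2.contourArea)
    p=cv2.boxPoints(cv2.minAreaRect(k))+[x0,y0]; M=cv2.moments(k)
    print(n,p.tolist()); return p.mean(0),[M['m10']/M['m00']+x0,M['m01']/M['m00']+y0]
t=c('top',380,220,470,320);s=c('scene',210,215,280,270)
print(t,s,atz('top',[t[0],t[1]],.012),atz('scene',[s[1]],.012),tri([s[1]],[t[1]]))
E
python3 d.py 0.544 -0.281 0.225 -157
python3 d.py 0.500 0.293 0.225 166
```

```text
time_s: 8.0
eef_pos: [0.5011, 0.2923, 0.1655]
tcp_rot: [-90.0, -0.0, 166.0]
ft_force: [0.1, -0.5, -2.5]
width: 0.0301
time_s: 9.0
eef_pos: [0.5011, 0.2923, 0.1655]
tcp_rot: [-90.0, -0.0, 166.0]
ft_force: [-0.3, 0.2, -2.1]
width: 0.0303
time_s: 9.6
eef_pos: [0.5011, 0.2923, 0.1656]
tcp_rot: [-90.0, 0.0, 166.0]
ft_force: [1.0, 0.8, -2.3]
width: 0.0301
[-0.0254 -0.0316 -0.0188 -0.0111 -0.0532 -0.1671]
top [[391.20680046081543, 255.31444931030273], [432.4305953979492, 235.91501998901367], [455.97733306884766, 285.95184326171875], [414.7535400390625, 305.3512725830078]]
scene [[226.0, 234.0], [265.0, 234.0], [265.0, 259.0], [226.0, 259.0]]
(array([423.5921, 270.6331]), [422.92583766608897, 270.67345465049107]) (array([245.5, 246.5]), [245.80814514572478, 246.34838834201892]) [[ 0.5445 -0.2812  0.012 ]
 [ 0.5444 -0.2797  0.012 ]] [[ 0.5609 -0.2756  0.012 ]] (array([ 0.5462, -0.2831,  0.0013]), np.float64(0.003253549546069782))
t [-0.1807 -0.0407  0.5458] a [  0.   -37.04  -0.  ] time 9.7 q [ 19.2  30.9  91.9  -0.   57.2 123.3] F [-0.3  -0.92 -2.88] w 0.0304
t [ 0.0012 -0.0407 -0.0004] a [ 0.   -0.04 -0.  ] time 9.7 q [ 19.2  30.9  91.9  -0.   57.2 123.3] F [-0.3  -0.92 -2.88] w 0.0304
```

The hold lasted 2.7 s with the pose steady to 0.1 mm. The empty pad's centre, (0.545, -0.281), agrees with where the scanner stood. Now I'll return it.

```bash
python3 -m creep '[{"tx":0,"ty":-0.02,"tz":0,"ax":0,"ay":0,"az":0,"hand":-1},{"tx":0,"ty":-0.04,"tz":0.005,"ax":0,"ay":0,"az":0,"hand":-1},{"tx":-0.007,"ty":-0.045,"tz":0.025,"ax":0,"ay":0,"az":0,"hand":-1},{"tx":-0.02,"ty":-0.045,"tz":0.06,"ax":0,"ay":-3,"az":0,"hand":-1},{"tx":-0.031,"ty":-0.045,"tz":0.095,"ax":0,"ay":-6,"az":0,"hand":-1},{"tx":-0.043,"ty":-0.045,"tz":0.13,"ax":0,"ay":-9,"az":0,"hand":-1},{"tx":-0.055,"ty":-0.045,"tz":0.165,"ax":0,"ay":-12,"az":0,"hand":-1},{"tx":-0.066,"ty":-0.045,"tz":0.2,"ax":0,"ay":-15,"az":0,"hand":-1},{"tx":-0.078,"ty":-0.045,"tz":0.235,"ax":0,"ay":-18,"az":0,"hand":-1},{"tx":-0.09,"ty":-0.045,"tz":0.27,"ax":0,"ay":-21,"az":0,"hand":-1}]'
python3 d.py 0.545 -0.280 0.225 -157
```

```text
time_s: 10.7
eef_pos: [0.5228, 0.0071, 0.2107]
tcp_rot: [-90.0, 0.0, -172.9]
ft_force: [0.4, -0.1, -1.5]
width: 0.0299
t [0.0134 0.0044 0.2876] a [-1.000e-02 -1.592e+01 -2.000e-02] time 10.7 q [-11.5  23.3  97.4   0.   59.3  71.4] F [ 0.38 -0.11 -1.45] w 0.0299
```

```bash
python3 -m creep '[{"tx":0.002,"ty":0,"tz":0.035,"ax":0,"ay":-3,"az":0,"hand":-1},{"tx":0.004,"ty":0,"tz":0.07,"ax":0,"ay":-6,"az":0,"hand":-1},{"tx":0.005,"ty":0,"tz":0.11,"ax":0,"ay":-9,"az":0,"hand":-1},{"tx":0.007,"ty":0,"tz":0.15,"ax":0,"ay":-12,"az":0,"hand":-1},{"tx":0.009,"ty":0,"tz":0.19,"ax":0,"ay":-15,"az":0,"hand":-1},{"tx":0.011,"ty":0.004,"tz":0.23,"ax":0,"ay":-16,"az":0,"hand":-1},{"tx":0.013,"ty":0.004,"tz":0.262,"ax":0,"ay":-16,"az":0,"hand":-1},{"tx":0.013,"ty":0.004,"tz":0.28,"ax":0,"ay":-16,"az":0,"hand":-1},{"tx":0.013,"ty":0.004,"tz":0.287,"ax":0,"ay":-16,"az":0,"hand":-1},{"tx":0.013,"ty":0.004,"tz":0.287,"ax":0,"ay":-16,"az":0,"hand":-1}]'
python3 -m creep '[{"tx":0,"ty":0,"tz":0,"ax":0,"ay":0,"az":0,"hand":-1},{"tx":0,"ty":0,"tz":0,"ax":0,"ay":0,"az":0,"hand":-1},{"tx":0,"ty":0,"tz":0,"ax":0,"ay":0,"az":0,"hand":-1}]'
python3 d.py 0.545 -0.280 0.0845 -157
```

```text
time_s: 11.7
eef_pos: [0.5448, -0.2778, 0.2064]
tcp_rot: [-90.0, 0.0, -157.1]
ft_force: [0.4, -0.2, -1.7]
width: 0.0301
time_s: 12.0
eef_pos: [0.5448, -0.2765, 0.2067]
tcp_rot: [-90.0, -0.0, -156.9]
ft_force: [-0.8, -0.4, -2.8]
width: 0.0301
t [0.0012 0.1409 0.0034] a [0.03 0.06 0.  ] time 12.0 q [-37.4  30.2  85.1   0.   64.7  29.6] F [-0.85 -0.35 -2.78] w 0.0301
```

```bash
python3 -m creep '[{"tx":0,"ty":0.02,"tz":0.003,"ax":0,"ay":0,"az":0,"hand":-1},{"tx":0,"ty":0.045,"tz":0.003,"ax":0,"ay":0,"az":0,"hand":-1},{"tx":0,"ty":0.07,"tz":0.003,"ax":0,"ay":0,"az":0,"hand":-1},{"tx":0,"ty":0.095,"tz":0.003,"ax":0,"ay":0,"az":0,"hand":-1},{"tx":0,"ty":0.115,"tz":0.003,"ax":0,"ay":0,"az":0,"hand":-1},{"tx":0,"ty":0.128,"tz":0.003,"ax":0,"ay":0,"az":0,"hand":-1},{"tx":0,"ty":0.134,"tz":0.003,"ax":0,"ay":0,"az":0,"hand":-1},{"tx":0,"ty":0.136,"tz":0.003,"ax":0,"ay":0,"az":0,"hand":-1},{"tx":0,"ty":0.136,"tz":0.003,"ax":0,"ay":0,"az":0,"hand":-1}]'
python3 d.py 0.545 -0.280 0.0845 -157
python3 - <<'E'
from h import *
for n in ("scene",): cv2.imwrite(f"pics/{n}7.png",bot.get_image(n)[:,:,::-1])
crop('pics/scene7.png',170,150,150,112,5,'pics/s7c.png')
E
```

```text
time_s: 12.9
eef_pos: [0.5465, -0.2809, 0.0712]
tcp_rot: [-89.9, 0.0, -157.0]
ft_force: [0.5, -0.3, -1.4]
width: 0.0301
t [ 0.001   0.0054 -0.0014] a [-0.06 -0.03 -0.04] time 12.9 q [-37.6  40.7  90.3   0.   48.9  29.4] F [ 0.5  -0.28 -1.44] w 0.0301
```

View pics/s7c.png

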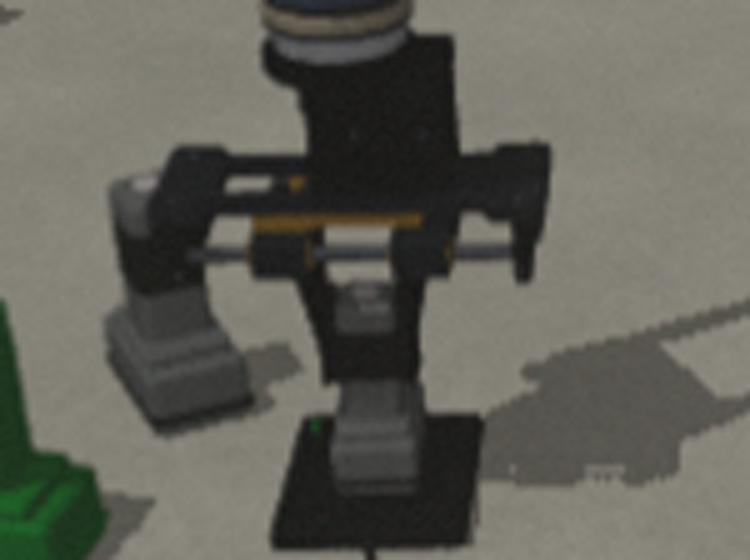

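The scanner is centred over the pad, about 5 mm above it. I'll lower it gently while watching the force.

```bash
python3 -m creep '[{"tx":0.001,"ty":0.0015,"tz":-0.001,"ax":0,"ay":0,"az":0,"hand":-1},{"tx":0.001,"ty":0.003,"tz":-0.001,"ax":0,"ay":0,"az":0,"hand":-1},{"tx":0.001,"ty":0.004,"tz":-0.001,"ax":0,"ay":0,"az":0,"hand":-1},{"tx":0.001,"ty":0.005,"tz":-0.001,"ax":0,"ay":0,"az":0,"hand":-1},{"tx":0.001,"ty":0.005,"tz":-0.001,"ax":0,"ay":0,"az":0,"hand":-1},{"tx":0.001,"ty":0.005,"tz":-0.001,"ax":0,"ay":0,"az":0,"hand":-1}]'
python3 d.py 0.545 -0.280 0.0845 -157
```

```text
time_s: 13.55
eef_pos: [0.5446, -0.2802, 0.0655]
tcp_rot: [-90.0, 0.0, -157.0]
ft_force: [0.7, -0.2, -1.6]
width: 0.0301
t [-0.0004 -0.0003 -0.    ] a [ 0.   -0.04 -0.  ] time 13.55 q [-37.7  41.1  90.7   0.   48.2  29.4] F [ 0.69 -0.25 -1.58] w 0.0301
```

```bash
python3 -m creep '[{"tx":0,"ty":0.0005,"tz":0,"ax":0,"ay":0,"az":0,"hand":-1},{"tx":0,"ty":0.001,"tz":0,"ax":0,"ay":0,"az":0,"hand":-1},{"tx":0,"ty":0.001,"tz":0,"ax":0,"ay":0,"az":0,"hand":-1},{"tx":0,"ty":0.001,"tz":0,"ax":0,"ay":0,"az":0,"hand":-1}]'
```

```text
time_s: 13.95
eef_pos: [0.5447, -0.2802, 0.0654]
tcp_rot: [-90.0, 0.0, -157.0]
ft_force: [-1.7, 2.1, 6.8]
width: 0.0298
```

It has touched down, with +6.8 N on the tool. I'll ease back slightly and open.

```bash
python3 -m creep '[{"tx":0,"ty":-0.0007,"tz":0,"ax":0,"ay":0,"az":0,"hand":-1},{"tx":0,"ty":-0.0007,"tz":0,"ax":0,"ay":0,"az":0,"hand":-1}]' 
python3 -m creep '[{"tx":0,"ty":0,"tz":0,"ax":0,"ay":0,"az":0,"hand":-0.2},{"tx":0,"ty":0,"tz":0,"ax":0,"ay":0,"az":0,"hand":0.1},{"tx":0,"ty":0,"tz":0,"ax":0,"ay":0,"az":0,"hand":0.5},{"tx":0,"ty":0,"tz":0,"ax":0,"ay":0,"az":0,"hand":0.8},{"tx":0,"ty":0,"tz":0,"ax":0,"ay":0,"az":0,"hand":1},{"tx":0,"ty":0,"tz":0,"ax":0,"ay":0,"az":0,"hand":1},{"tx":0,"ty":0,"tz":0,"ax":0,"ay":0,"az":0,"hand":1},{"tx":0,"ty":0,"tz":0,"ax":0,"ay":0,"az":0,"hand":1}]'
python3 - <<'E'
from h import *
cv2.imwrite("pics/scene8.png",bot.get_image("scene")[:,:,::-1])
crop('pics/scene8.png',170,150,150,112,5,'pics/s8c.png')
E
```

```text
time_s: 14.15
eef_pos: [0.5447, -0.2802, 0.0654]
tcp_rot: [-90.0, 0.0, -157.0]
ft_force: [-0.8, 0.3, 3.3]
width: 0.0303
time_s: 14.95
eef_pos: [0.5447, -0.2802, 0.0653]
tcp_rot: [-90.0, 0.0, -157.0]
ft_force: [1.0, -0.5, 0.2]
width: 0.0819
```

View pics/s8c.png

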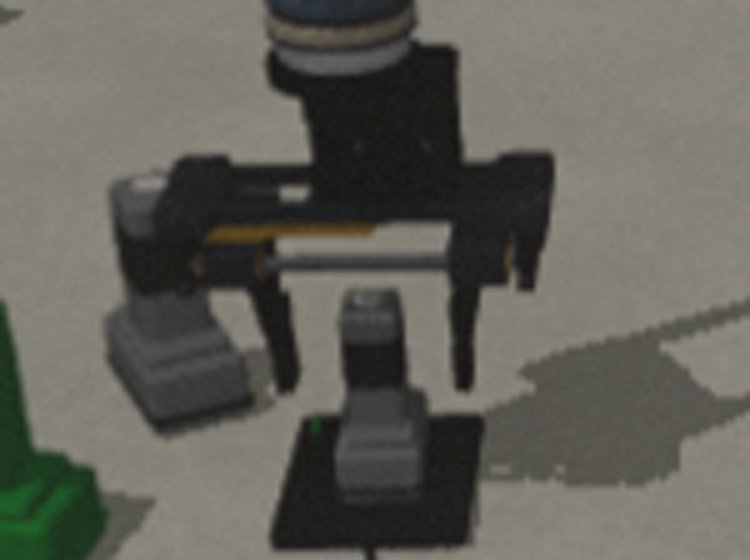

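The scanner stands upright on the pad with the fingers clear. I'll retreat up, then aside for an unobstructed view.

```bash
python3 -m creep '[{"tx":0,"ty":-0.015,"tz":0,"ax":0,"ay":0,"az":0,"hand":1},{"tx":0,"ty":-0.04,"tz":0,"ax":0,"ay":0,"az":0,"hand":1},{"tx":0,"ty":-0.07,"tz":0,"ax":0,"ay":0,"az":0,"hand":1},{"tx":0,"ty":-0.1,"tz":0,"ax":0,"ay":0,"az":0,"hand":1},{"tx":0,"ty":-0.13,"tz":0,"ax":0,"ay":0,"az":0,"hand":1},{"tx":0.03,"ty":-0.15,"tz":0.012,"ax":0,"ay":0,"az":0,"hand":1},{"tx":0.07,"ty":-0.15,"tz":0.028,"ax":0,"ay":0,"az":0,"hand":1},{"tx":0.11,"ty":-0.15,"tz":0.045,"ax":0,"ay":0,"az":0,"hand":1},{"tx":0.15,"ty":-0.15,"tz":0.06,"ax":0,"ay":0,"az":0,"hand":1},{"tx":0.19,"ty":-0.15,"tz":0.077,"ax":0,"ay":0,"az":0,"hand":1}]'
python3 -m creep '[{"tx":0.04,"ty":0,"tz":0.016,"ax":0,"ay":0,"az":0,"hand":1},{"tx":0.08,"ty":0,"tz":0.032,"ax":0,"ay":0,"az":0,"hand":1},{"tx":0.12,"ty":0,"tz":0.05,"ax":0,"ay":0,"az":0,"hand":1},{"tx":0.15,"ty":0,"tz":0.06,"ax":0,"ay":0,"az":0,"hand":1},{"tx":0.15,"ty":0,"tz":0.06,"ax":0,"ay":0,"az":0,"hand":1},{"tx":0.15,"ty":0,"tz":0.06,"ax":0,"ay":0,"az":0,"hand":1},{"tx":0.15,"ty":0,"tz":0.06,"ax":0,"ay":0,"az":0,"hand":1},{"tx":0.15,"ty":0,"tz":0.06,"ax":0,"ay":0,"az":0,"hand":1}]'
python3 - <<'E'
from h import *
for n in ("scene","top"): cv2.imwrite(f"pics/{n}9.png",bot.get_image(n)[:,:,::-1])
crop('pics/scene9.png',140,170,140,110,5,'pics/s9c.png');crop('pics/top9.png',380,170,160,140,5,'pics/t9c.png')
d=cv2.absdiff(cv2.imread('pics/top0.png'),cv2.imread('pics/top9.png')).max(2)
print('boxes diff px>40:',(d[205:350,110:340]>40).sum())
E
```

```text
time_s: 16.0
eef_pos: [0.3985, -0.426, 0.2167]
tcp_rot: [-89.9, 0.0, -157.0]
ft_force: [0.6, -1.3, 0.5]
width: 0.0868
time_s: 16.8
eef_pos: [0.2861, -0.5377, 0.2156]
tcp_rot: [-90.0, 0.0, -156.9]
ft_force: [0.2, 0.5, 0.4]
width: 0.0873
boxes diff px>40: 0
```

View pics/s9c.png

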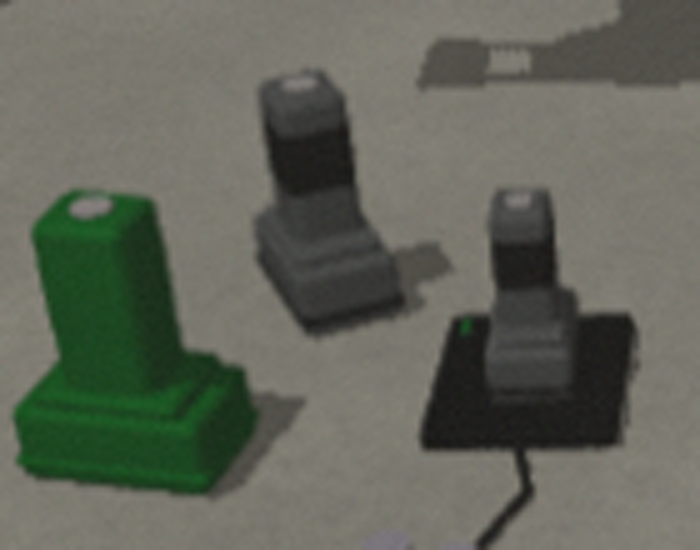

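View pics/t9c.png

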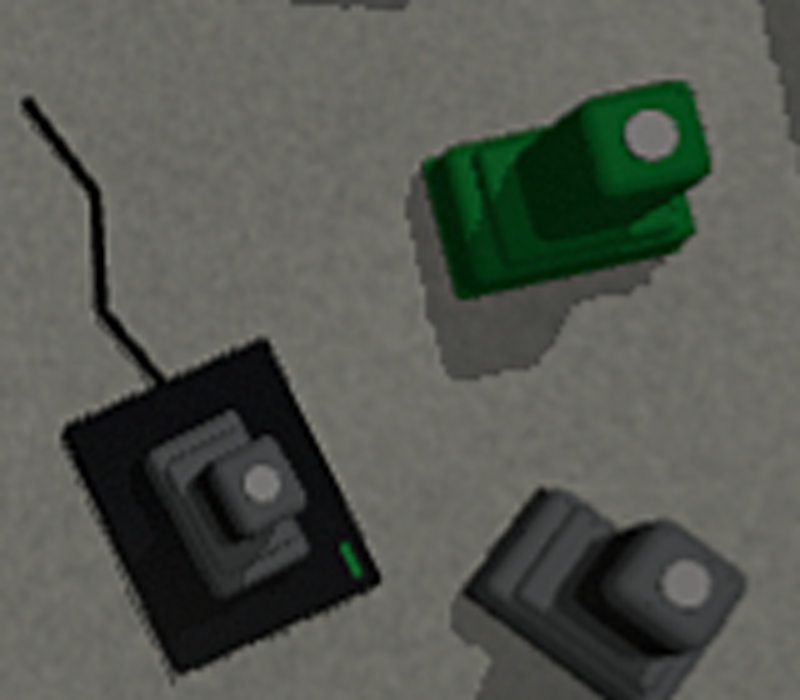

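The scanner is upright on the pad. Its top dot is at (263,484) in the top crop against (259,483) at the start, and (517,200) against (520,200) in the scene crop, so it is about 1–2 mm from where it began. The boxes haven't moved, so I'm handing in.

```bash
python3 -c "
from bench import bot
print(bot.close_job(), bot.observe()['time_s'])"
```

```text
the job is handed in; nothing more can be done
the job is handed in; nothing more can be done
```

I scanned the square box's label and put the scanner back on its charging pad, let go and with the gripper clear. The job was handed in at about 17 s of the 51 s allowed; no verdict is reported.

- **Scanner:** I used the small grey one standing on the pad. The larger grey one and the green one were the look-alikes.
- **Scan:** I held the scanner still for about 2.7 s, roughly 60 mm above the middle of the label. The tool pose stayed steady to 0.1 mm. In the picture, the head's corners matched the predicted positions to within about 2 pixels, roughly 3 mm. The long box's label was never aimed at; the carry over and back passed about 50 mm to one side of it.
- **Final checks:** The scanner stands upright within about 2 mm of where it began, near the pad's centre. The top view of both boxes shows no change from the start.
- **What failed or disagreed:**
  - My first move calls were refused because the rows lacked keys; nothing moved.
  - The scene camera put the pad's centre about 16 mm further along x than the top camera and where the scanner stood. That outline included the pad's side wall, so I relied on the top view.
  - The measured label height was 49 mm against the stated 52 mm, within the error of the method.

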